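Lay out the staggered second course of a wear liner

TASK

On the red liner plate, lay the long steel bar on the chalk line behind the welded row (the side away from the robot), parallel to it and staggered by half a length, so that its middle is opposite the gap between the two welded bars. Then lay the yellow and green blocks square on the same line, one on each side of the bar, each at the end with the dot of its own colour and its outer face in line with the end of the welded row. Last, stand the blue weight upright on the middle of the long bar, and leave the jar, pipe flange and angle offcut where they are.

Things in the scene. Friction and masses are not known exactly. Their poses are not given: they have to be found in the camera images.
- plate: Fixed red plate, 150 (x) x 310 (y) x 8 mm; origin: centre of underside; x points away from robot (yaw within 0.25 rad). Welded on it: two rust-brown bars 36 (x) x 100 (y) mm, tops 33 mm above bench, centred at x -47, y -64 and +64 mm (gap 28 mm, row ends at y -114 and +114). White chalk line along y at x +27 mm, cross ticks where the three pieces' centres go: y -96, 0, +96 mm.
- dot_yellow: Fixed yellow disc, 22 mm across, 2 mm thick, on the plate at one end of the chalk line (plate x = +27 mm, y = +135 or -135 mm; which end varies); origin at the centre of its underside, 8 mm above the bench.
- dot_green: Fixed green disc, 22 mm across, 2 mm thick, at the other end of the chalk line; origin at the centre of its underside, 8 mm above the bench.
- bar: Loose long bar of bare grey steel, 36 mm (x) x 100 mm (y) x 25 mm high, about 0.6 kg, lying on the bench; origin at the centre of its underside, z up.
- block_yellow: Loose yellow-painted steel block, 36 x 36 mm, 25 mm high, about 0.24 kg; origin at the centre of its underside, z up, x and y square to its sides.
- block_green: Loose green-painted steel block, 36 x 36 mm, 25 mm high, about 0.24 kg; origin at the centre of its underside, z up, x and y square to its sides.
- weight: Loose hold-down weight, about 0.35 kg: a blue round base 40 mm across and 30 mm high, with a round orange grip 22 mm across rising from its middle, from 30 to 65 mm above its underside; origin at the centre of the underside, z up. Stands upright on the bench.
- flange: Bystander, leave alone: brown pipe flange (ring), 68 mm outside, 28 mm hole, 16 mm high, loose; origin at the centre of its underside.
- jar: Bystander, leave alone: red jar with white cap, 50 mm across, 60 mm high, loose; origin at the centre of its underside.
- angle: Bystander, leave alone: rust-brown offcut of angle iron, base 45 (x) x 60 (y) mm, upright leg 45 mm high along its +x edge, loose; origin at the centre of its underside.
Things that resemble listed ones, but are neither listed nor needed, are in the scene too. Several things have the shape of the block_green; the one meant has the colours described above.

How it is judged:
By the outcome, as a careful person would: the job done as asked, in the order asked, and still so for the second after the job is handed in, with the robot touching nothing.
It also fails if it takes over 104 s, if anything falls off the work surface, if the arm or the gripper's body presses on something with over 40 N, if the wrist force passes 120 N, or if a joint passes its speed limit or range.

ROBOT

A 6-joint arm with a two-finger parallel gripper is mounted at the origin on the work surface. World frame = base frame: x ahead of the robot, y to its left, z up, the work surface at z = 0. Lengths are in m, angles in rad, forces in N, time in s.
With the tool pointing down it reaches from about 0.35 to 0.975 m from the base axis. Payload 4.9 kg.
Tool frame: the origin (TCP) lies at the very end of the fingers, on their centre line; the grasp point (between the pads) lies ctrl.grip_point_offset behind it (ctrl.grip_point_offset is the distance from the TCP to the grasp point, in m); z points along the fingers, y is the line along which they close (so a half turn about z gives the same grasp; the last joint's range is limited). The gripper opens to 85 mm and grips with 20 to 120 N. Pads are 22 mm wide; open, the fingers measure 114 mm over their backs; the gripper's body (76 mm by 85 mm) begins 54 mm behind the grasp point. The pads swing forward as they close: fully open they stand 13 mm farther back than shut.
Start: joints at [-1.283, 0.053, 1.613, -0, 1.476, -0.119], TCP at [0.247, -0.574, 0.231] pointing down, gripper open.
Joint ranges: [-3.01, 3.01], [-1.01, 2.22], [0.06, 2.58], [-1.02, 4.17], [0.09, 2.62], [-3.14, 3.14]. Speed limits (rad/s): [2.57, 2.57, 3.14, 3.14, 3.14, 3.14].

INTERFACE

Orientations are given as a rotation vector (axis times angle).
In Python, from station import ctrl gives the robot as it stands. The module is installed in compiled form; this text tells all that it offers.
- The arm moves only by the tool drive_tool, never from a script. Its argument "steps" is a list of rows, each an object with "translation": the shift along the tool's x, y, z normalised to -1 to 1, where 1 is 4 cm, a list of three; "angular": the turn, a rotation vector about the tool's x, y, z normalised to -1 to 1, where 1 is 8 degrees, a list of three; "gripper": the opening, from 0 (shut) to 1 (fully open). In form: [{"translation": [dx, dy, dz], "angular": [wx, wy, wz], "gripper": gripper}, ...]. A call has 1 to 8 rows; each row shifts and turns the commanded pose from where the row before left it, along the tool's axes as they then stand; what a row does not reach is not made up. A row lasts 1/8 s, in which the tool goes at most 62.5 mm and 10.7 degrees, less where a joint would pass 70% of its speed; a pose out of reach is approached as far as the arm can. A call with a number of a shift or a turn outside -1 to 1 is refused whole. A call with a gripper value outside its range is refused whole. The fingers move at their own pace and stop on an object; "force" is the grip in N (left out, the last holds). Time passes only in rows, so rows that do not move let the fingers close. It gives the time, the measured TCP pose, the force, the opening and the grip force at its end, in the units of the state.
- ctrl.get_obs(): the state, without advancing time (a new reading comes with each control period).
- ctrl.get_image(name): name is "side" or "top"; returns a dict with "color" (420x560x3 uint8, red, green, blue), "depth" (420x560 float32, m along the optical axis (not along the pixel's ray), 0 where there is no reading), "fx", "fy", "cx", "cy" (pixels), "R" (3x3) and "t" (3): a world point X has camera coordinates R X + t. Camera axes: x right, y down, z forward; pixel columns grow to the right and rows downward; lengths in m; the calibration is good to about 2 mm. A picture is of the moment at which its call begins.
- ctrl.finish_job(): hands the job in; it is judged then, once.
The state is a dict: "t": time; "q": joint angles; "dq": joint speeds; "effort": joint torques, N m; "tool_pos": TCP position; "tool_rot": TCP orientation; "contact_force": force on the tool from outside, world axes, zero at the start; "wrist_torque": the same for the moment, N m; "opening": finger opening in m; "grip_force": force on a finger pad.
Only numpy, scipy, OpenCV 4.12 (cv2) and the standard library are available. Lean on these libraries where they do the work, as an engineer would, in place of code of your own. Each camera call takes 0.05 s, during which the arm holds its last target. There are 200 camera calls.

## Working session

There is one attempt and no reset: what is moved stays moved. The work goes in short steps, Python scripts to look and compute and a tool call to move; the robot and the scene stay as the last step left them, time stands still between calls to the robot, and variables do not carry over. Pictures are saved under pics/ and viewed, at most 14 in all, crops included, and the job is handed in when it is done.

Besides the shell and the picture viewer there is one more tool, called after "Call:" by a JSON object that holds its "fn" and its "kwargs". drive_tool: Moves the arm, as the interface text tells. Its arguments: {"type":"object","properties":{"steps":{"type":"array"},"force":{"type":"number"}},"required":["steps"]}

```bash
mkdir -p pics; ls
python3 - <<'E'
from station import ctrl
import cv2,numpy as np
print(ctrl.get_obs(), ctrl.grip_point_offset)
for n in("top","side"):
    d=ctrl.get_image(n); cv2.imwrite(f"pics/{n}0.png",d["color"][:,:,::-1]); np.savez(f"pics/{n}0.npz",**d)
    print(n,d["fx"],d["fy"],d["cx"],d["cy"],d["R"],d["t"],-d["R"].T@d["t"])
E
```

```text
pics
{'t': 0.0, 'q': array([-1.28298510e+00,  5.33612889e-02,  1.61431623e+00, -1.47777702e-05,
        1.47597520e+00, -1.19018322e-01]), 'dq': array([-0.00124902, -0.00131687,  0.00034726,  0.00039218, -0.00068851,
        0.00032476]), 'effort': array([ 1.71694533e-03, -3.93677688e+01, -3.70179713e+01, -2.54153622e-05,
        7.07662912e-03,  1.46338536e-06]), 'tool_pos': array([ 0.24711931, -0.57338871,  0.23004698]), 'tool_rot': array([-3.07481106e+00, -6.34236181e-01,  2.95609293e-04]), 'contact_force': array([-0.58505664, -0.60994146,  0.79063387]), 'wrist_torque': array([ 0.03923218, -0.03584707, -0.00946471]), 'grip_force': 0.0, 'opening': 0.08531780014388048} 0.0187
top 404.9993470716985 404.9993470716985 278.3191034931173 211.1981049612491 [[ 0.00917855 -0.99966772  0.02408727]
 [-0.99368854 -0.0118115  -0.11155081]
 [ 0.11179825 -0.02291137 -0.99346677]] [0.04880282 0.51554463 0.90831493] [0.41029483 0.0756867  0.95871459]
side 511.9020342038195 511.9020342038195 281.5949386954698 208.6047938057951 [[-0.70330183 -0.71069219  0.01682693]
 [-0.53229994  0.51078043 -0.67510009]
 [ 0.4711935  -0.4837561  -0.73753422]] [0.39001234 0.26630653 1.20767485] [-0.1529972   0.72537463  1.06392238]
```

View pics/top0.png

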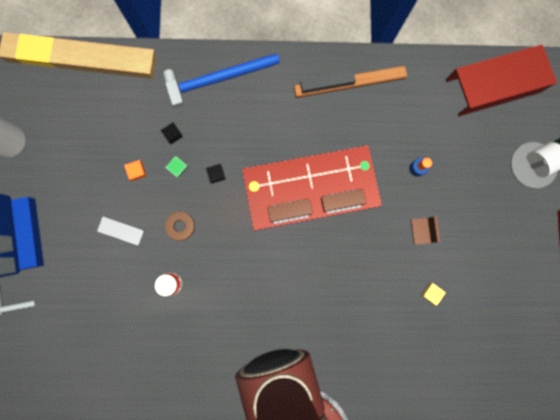

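View pics/side0.png

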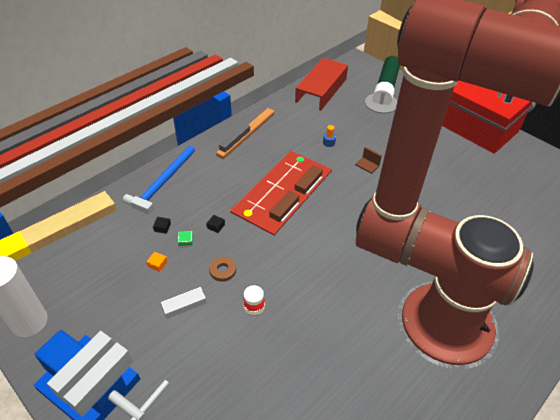

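Top view: candidates of block shape are green (176,167), black (171,132) and (215,173), orange (135,170). Only (176,167) is green-painted, so that is the one. The yellow block is at (434,294), apart from the yellow end of the timber at (35,48). The other pixels:
- Bar: (120,231)
- Weight: (422,166)
- Jar: (168,285)
- Flange: (179,226)
- Angle: (426,230)
- Dots: yellow (254,186), green (364,166)

In the side view, green is at (185,238), the bar at (183,300) and the weight at (330,135). The yellow block is hidden by the arm.

```bash
cat > h.py <<'E'
import cv2,numpy as np
from station import ctrl
H={'yellow':((20,90,90),(36,255,255)),'green':((45,90,60),(85,255,255)),'grey':((0,0,120),(180,45,255)),
   'blue':((98,110,40),(125,255,255)),'orange':((5,140,120),(18,255,255))}
def cam(n): return ctrl.get_image(n)
def rays(d,uv):
    uv=np.asarray(uv,float).reshape(-1,2); R=d["R"]; 
    v=np.c_[(uv[:,0]-d["cx"])/d["fx"],(uv[:,1]-d["cy"])/d["fy"],np.ones(len(uv))]
    return -R.T@d["t"], v@R
def onplane(d,uv,z):
    c,v=rays(d,uv); return c+v*((z-c[2])/v[:,2])[:,None]
def proj(d,X):
    p=d["R"]@np.asarray(X,float)+d["t"]; return np.array([d["fx"]*p[0]/p[2]+d["cx"],d["fy"]*p[1]/p[2]+d["cy"]])
def blob(d,col,uv,r=30):
    m=cv2.inRange(cv2.cvtColor(d["color"],cv2.COLOR_RGB2HSV),*map(np.array,H[col]))
    w=np.zeros_like(m); cv2.circle(w,(int(uv[0]),int(uv[1])),r,255,-1); m&=w
    n,l,s,c=cv2.connectedComponentsWithStats(m)
    if n<2: return None
    k=1+np.argmax(s[1:,4]); return (l==k)
def depthpts(d,m):
    v,u=np.nonzero(m&(d["depth"]>0)); c,r=rays(d,np.c_[u,v]); return c+r*d["depth"][v,u][:,None], np.c_[u,v]
def tri(d1,p1,d2,p2):
    a,u=rays(d1,p1); b,v=rays(d2,p2); u=u[0]/np.linalg.norm(u);v=v[0]/np.linalg.norm(v)
    s=np.linalg.lstsq(np.c_[u,-v],b-a,rcond=None)[0]; p,q=a+s[0]*u,b+s[1]*v
    return (p+q)/2, np.linalg.norm(p-q)
def topface(d,col,uv,tol=.004,r=30):
    """top-face pixels by depth; centroid pixel, height, outline cast on that height"""
    m=blob(d,col,uv,r)
    if m is None: return None
    P,px=depthpts(d,m); z=np.percentile(P[:,2],80); k=P[:,2]>z-tol
    t=px[k]; z=np.median(P[k,2]); X=onplane(d,t,z)
    (c,wh,a)=cv2.minAreaRect((X[:,:2]*1000).astype(np.float32))
    return dict(px=t.mean(0),z=z,c=X[:,:2].mean(0),rect=np.round(c,1),wh=np.round(wh,1),a=round(a,1),n=int(k.sum()))
E
cat > m1.py <<'E'
from h import *
T,S=[dict(np.load(f"pics/{n}0.npz")) for n in("top","side")]
for nm,col,a,b in [("bar","grey",(120,231),(183,300)),("green","green",(176,167),(185,238)),("yellow","yellow",(434,294),None),
  ("grip","orange",(426,162),(330,128)),("wbase","blue",(420,168),(329,140)),("doty","yellow",(254,186),(248,213)),("dotg","green",(364,166),(300,159))]:
    A=topface(T,col,a); print(nm,A)
    if b:
        B=topface(S,col,b); print("   side",B); print("   tri",*tri(T,A["px"],S,B["px"]))
E
python3 m1.py
python3 - <<'E'
import cv2
im=cv2.imread('pics/top0.png')
a=cv2.resize(im[115:255,90:230],None,fx=4,fy=4,interpolation=2); cv2.imwrite('pics/cropA.png',a)
a=cv2.resize(im[130:310,235:445],None,fx=3.3,fy=3.3,interpolation=2); cv2.imwrite('pics/cropB.png',a)
E
```

```text
bar {'px': array([120.15490798, 230.74846626]), 'z': np.float64(0.024774219643237894), 'c': array([0.46611606, 0.415567  ]), 'rect': array([466.1, 415.2]), 'wh': array([100.1,  35.7]), 'a': 72.2, 'n': 652}
   side {'px': array([182.57385399, 300.20543294]), 'z': np.float64(0.02556491239409575), 'c': array([0.46401987, 0.41798119]), 'rect': array([464. , 417.4]), 'wh': array([99.6, 38. ]), 'a': 71.6, 'n': 589}
   tri [0.46640395 0.41689098 0.02136979] 0.0002628167042952959
green {'px': array([175.85643564, 166.22772277]), 'z': np.float64(0.02545379176501089), 'c': array([0.61811498, 0.29436232]), 'rect': array([617.8, 293.6]), 'wh': array([35.8, 34.9]), 'a': 52.1, 'n': 202}
   side {'px': array([184.44036697, 235.62385321]), 'z': np.float64(0.027017375932112397), 'c': array([0.61711265, 0.29539564]), 'rect': array([617.9, 295.6]), 'wh': array([33.4, 30.4]), 'a': 46.1, 'n': 109}
   tri [0.61831961 0.29455956 0.02511904] 0.00034927423381719076
yellow {'px': array([433.94238683, 293.92592593]), 'z': np.float64(0.02494416061450422), 'c': array([ 0.32902875, -0.30399371]), 'rect': array([ 
[... 1277 characters left out ...]
7]), 'z': np.float64(0.010895752919570345), 'c': array([0.57389071, 0.11450746]), 'rect': array([574.7, 113. ]), 'wh': array([19.7, 18.6]), 'a': 46.2, 'n': 31}
   tri [0.57630184 0.11299288 0.00789312] 0.0008056618471891761
dotg {'px': array([364.30188679, 165.41509434]), 'z': np.float64(0.009809098629175228), 'c': array([ 0.63015752, -0.15169208]), 'rect': array([ 630.6, -151.6]), 'wh': array([18.7, 17.4]), 'a': 44.6, 'n': 53}
   side {'px': array([299.5  , 158.875]), 'z': np.float64(0.010695080823005298), 'c': array([ 0.62875032, -0.15039106]), 'rect': array([ 628.4, -150.1]), 'wh': array([15.4, 18.5]), 'a': 44.1, 'n': 24}
   tri [ 0.63035399 -0.15203984  0.00862383] 0.00019798983635366252
```

View pics/cropA.png

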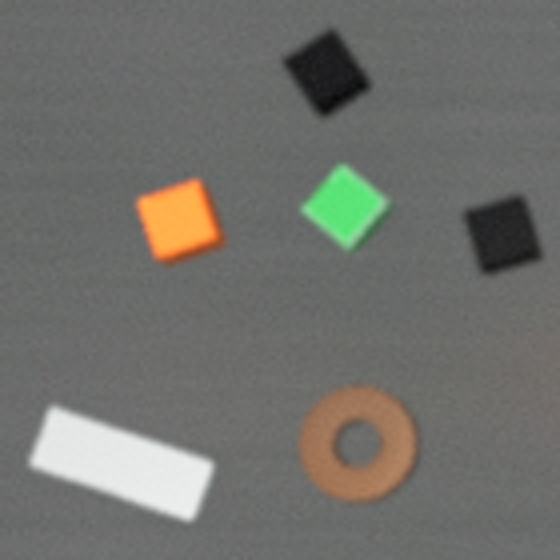

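View pics/cropB.png

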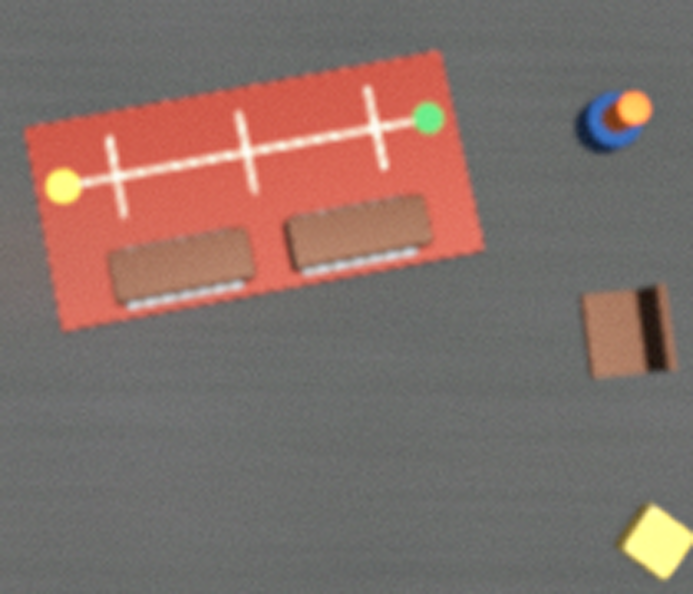

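The crop confirms it: green at top-image (176,167) is the only green one, and its neighbours are black and orange. Checks against the text hold:
- Block and bar tops are at about 25 mm.
- The dots are 270.3 mm apart.
- Plate yaw is about 0.20.

Next I'll plan the moves.

```bash
cat > plan.py <<'E'
import sys,numpy as np
from station import ctrl
from scipy.spatial.transform import Rotation as Ro
def go(*wps):
    """each wp (x,y,z,yaw_x deg|None): turn first, then shift in tool axes; prints units"""
    o=ctrl.get_obs(); p=o["tool_pos"]; R=Ro.from_rotvec(o["tool_rot"]); M=R.as_matrix()
    yaw=np.degrees(np.arctan2(M[1,0],M[0,0]))
    print("t %.2f p %s yaw %.2f tilt %s open %.4f q6 %.2f F %s"%(o["t"],p.round(4),yaw,M[:2,2].round(4),o["opening"],o["q"][5],o["contact_force"].round(1)))
    for x,y,z,w in wps:
        if w is None: w=yaw
        a=np.radians(w); X=np.array([np.cos(a),np.sin(a),0]); Z=np.array([0,0,-1.]); Y=np.cross(Z,X)
        d=np.array([x,y,z])-p; u=np.array([d@X,d@Y,d@Z])/.04
        print("turn wz %.2f  shift %s  rows>=%d"%(-(w-yaw)/8,u.round(2),np.ceil(np.abs(u).max())))
        p,yaw=np.array([x,y,z]),w
E
python3 -c "
from plan import *
go((.5,-.1,.15,72),(.4655,.4165,.15,72),(.4655,.4165,.002,72))"
```

```text
t 0.10 p [ 0.2471 -0.5734  0.2302] yaw 23.31 tilt [-0.0005  0.0018] open 0.0858 q6 -0.12 F [0.3 0.4 0.3]
turn wz -6.09  shift [13.21  2.35  2.  ]  rows>=14
turn wz 0.00  shift [12.01 -4.81  0.  ]  rows>=13
turn wz 0.00  shift [0.  0.  3.7]  rows>=4
```

Call:
{"fn": "drive_tool", "kwargs": {"steps": [{"translation": [0, 0, 0], "angular": [0, 0, -0.87], "gripper": 1}, {"translation": [0, 0, 0], "angular": [0, 0, -0.87], "gripper": 1}, {"translation": [0, 0, 0], "angular": [0, 0, -0.87], "gripper": 1}, {"translation": [0, 0, 0], "angular": [0, 0, -0.87], "gripper": 1}, {"translation": [0, 0, 0], "angular": [0, 0, -0.87], "gripper": 1}, {"translation": [0, 0, 0], "angular": [0, 0, -0.87], "gripper": 1}, {"translation": [0, 0, 0], "angular": [0, 0, -0.87], "gripper": 1}, {"translation": [0.5, 0.1, 0], "angular": [0, 0, 0], "gripper": 1}]}}

```text
t: 1.1
tool_pos: [0.257, -0.5559, 0.2306]
tool_rot: [-2.543, -1.843, -0.001]
contact_force: [0.5, 0.2, -0.6]
opening: 0.085
grip_force: 0.0
```

Call:
{"fn": "drive_tool", "kwargs": {"steps": [{"translation": [0.95, 0.17, 0.15], "angular": [0, 0, 0], "gripper": 1}, {"translation": [0.95, 0.17, 0.15], "angular": [0, 0, 0], "gripper": 1}, {"translation": [0.95, 0.17, 0.15], "angular": [0, 0, 0], "gripper": 1}, {"translation": [0.95, 0.17, 0.15], "angular": [0, 0, 0], "gripper": 1}, {"translation": [0.95, 0.17, 0.15], "angular": [0, 0, 0], "gripper": 1}, {"translation": [0.95, 0.17, 0.15], "angular": [0, 0, 0], "gripper": 1}, {"translation": [0.95, 0.17, 0.15], "angular": [0, 0, 0], "gripper": 1}, {"translation": [0.95, 0.17, 0.15], "angular": [0, 0, 0], "gripper": 1}]}}

```text
t: 2.1
tool_pos: [0.4031, -0.2813, 0.1828]
tool_rot: [-2.542, -1.845, -0.001]
contact_force: [0.4, 0.1, 0.6]
opening: 0.0857
grip_force: 0.0
```

Call:
{"fn": "drive_tool", "kwargs": {"steps": [{"translation": [0.95, 0.17, 0.15], "angular": [0, 0, 0], "gripper": 1}, {"translation": [0.95, 0.17, 0.15], "angular": [0, 0, 0], "gripper": 1}, {"translation": [0.95, 0.17, 0.15], "angular": [0, 0, 0], "gripper": 1}, {"translation": [0.95, 0.17, 0.15], "angular": [0, 0, 0], "gripper": 1}, {"translation": [0.95, 0.17, 0.15], "angular": [0, 0, 0], "gripper": 1}, {"translation": [0.92, -0.37, 0], "angular": [0, 0, 0], "gripper": 1}, {"translation": [0.92, -0.37, 0], "angular": [0, 0, 0], "gripper": 1}, {"translation": [0.92, -0.37, 0], "angular": [0, 0, 0], "gripper": 1}]}}

```text
t: 3.1
tool_pos: [0.4845, 0.0074, 0.153]
tool_rot: [-2.542, -1.845, 0.0]
contact_force: [-0.1, -0.3, -0.1]
opening: 0.0854
grip_force: 0.0
```

Call:
{"fn": "drive_tool", "kwargs": {"steps": [{"translation": [0.92, -0.37, 0], "angular": [0, 0, 0], "gripper": 1}, {"translation": [0.92, -0.37, 0], "angular": [0, 0, 0], "gripper": 1}, {"translation": [0.92, -0.37, 0], "angular": [0, 0, 0], "gripper": 1}, {"translation": [0.92, -0.37, 0], "angular": [0, 0, 0], "gripper": 1}, {"translation": [0.92, -0.37, 0], "angular": [0, 0, 0], "gripper": 1}, {"translation": [0.92, -0.37, 0], "angular": [0, 0, 0], "gripper": 1}, {"translation": [0.92, -0.37, 0], "angular": [0, 0, 0], "gripper": 1}, {"translation": [0, 0, 0], "angular": [0, 0, 0], "gripper": 1}]}}

```text
t: 4.1
tool_pos: [0.4649, 0.2845, 0.1531]
tool_rot: [-2.539, -1.85, 0.001]
contact_force: [0.7, -1.1, -0.3]
opening: 0.0857
grip_force: 0.0
```

```bash
python3 -c "
from plan import *
go((.4655,.4165,.15,72),(.4655,.4165,.002,72))"
```

```text
t 4.10 p [0.4649 0.2845 0.1531] yaw 72.16 tilt [-0.0008  0.0002] open 0.0857 q6 0.72 F [ 0.7 -1.1 -0.3]
turn wz 0.02  shift [ 3.14 -1.01  0.08]  rows>=4
turn wz 0.00  shift [0.  0.  3.7]  rows>=4
```

Call:
{"fn": "drive_tool", "kwargs": {"steps": [{"translation": [0.79, -0.25, 0], "angular": [0, 0, 0], "gripper": 1}, {"translation": [0.79, -0.25, 0], "angular": [0, 0, 0], "gripper": 1}, {"translation": [0.79, -0.25, 0.04], "angular": [0, 0, 0], "gripper": 1}, {"translation": [0.77, -0.26, 0.04], "angular": [0, 0, 0], "gripper": 1}, {"translation": [0, 0, 0.9], "angular": [0, 0, 0], "gripper": 1}, {"translation": [0, 0, 0.9], "angular": [0, 0, 0], "gripper": 1}, {"translation": [0, 0, 0.7], "angular": [0, 0, 0], "gripper": 1}, {"translation": [0, 0, 0], "angular": [0, 0, 0], "gripper": 1}]}}

```text
t: 5.1
tool_pos: [0.4644, 0.412, 0.047]
tool_rot: [-2.543, -1.845, 0.011]
contact_force: [-0.6, -0.4, 0.2]
opening: 0.0857
grip_force: 0.0
```

Run:
```python
from plan import *
from h import *
go((.4655,.4165,.002,72))
T,S=cam("top"),cam("side")
cv2.imwrite("pics/side1.png",S["color"][:,:,::-1])
A=topface(T,"yellow",(434,294)); g=proj(S,[.329,-.304,.025]); print(g); B=topface(S,"yellow",g); print(A,B)
if B: print(tri(T,A["px"],S,B["px"]))
```

```text
t 5.10 p [0.4644 0.412  0.047 ] yaw 71.94 tilt [-0.0055 -0.004 ] open 0.0857 q6 0.92 F [-0.6 -0.4  0.2]
turn wz -0.01  shift [ 0.12 -0.01  1.12]  rows>=2
[410.34856365 180.8098291 ]
{'px': array([434.15611814, 294.12236287]), 'z': np.float64(0.025005235983534546), 'c': array([ 0.32859534, -0.30444752]), 'rect': array([ 329. , -304.2]), 'wh': array([36.1, 35.3]), 'a': 54.3, 'n': 237} {'px': array([410.51, 181.32]), 'z': np.float64(0.025765977635105353), 'c': array([ 0.32709588, -0.30187441]), 'rect': array([ 326.3, -301.8]), 'wh': array([38.5, 37.3]), 'a': 46.3, 'n': 100}
(array([ 0.32850164, -0.30533881,  0.02242064]), np.float64(0.00040499357656644143))
```

View pics/side1.png

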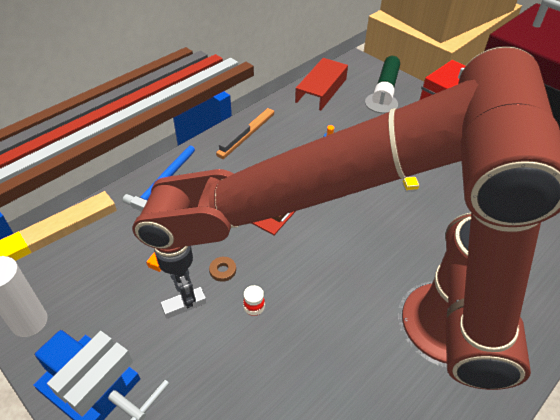

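The picture shows the open fingers straddling the bar's middle at (183,297), with the yellow block now clear at (410,181). Next: lower and grip.

Call:
{"fn": "drive_tool", "kwargs": {"steps": [{"translation": [0.1, 0, 0.5], "angular": [0, 0, 0], "gripper": 1}, {"translation": [0, 0, 0.35], "angular": [0, 0, 0], "gripper": 1}, {"translation": [0, 0, 0], "angular": [0, 0, 0], "gripper": 1}, {"translation": [0, 0, 0], "angular": [0, 0, 0], "gripper": 1}]}}

```text
t: 5.7
tool_pos: [0.4681, 0.4179, 0.016]
tool_rot: [-2.541, -1.847, 0.0]
contact_force: [0.2, 0.1, 0.1]
opening: 0.0856
grip_force: 0.0
```

Run:
```python
from plan import *
go((.4655,.4165,.002,72))
```

```text
t 5.70 p [0.4681 0.4179 0.016 ] yaw 72.03 tilt [-0.0001 -0.0001] open 0.0856 q6 0.92 F [0.2 0.1 0.1]
turn wz 0.00  shift [-0.05 -0.05  0.35]  rows>=1
```

Call:
{"fn": "drive_tool", "kwargs": {"steps": [{"translation": [-0.05, -0.05, 0.32], "angular": [0, 0, 0], "gripper": 1}, {"translation": [0, 0, 0], "angular": [0, 0, 0], "gripper": 0.6}, {"translation": [0, 0, 0], "angular": [0, 0, 0], "gripper": 0.2}, {"translation": [0, 0, 0], "angular": [0, 0, 0], "gripper": 0}, {"translation": [0, 0, 0], "angular": [0, 0, 0], "gripper": 0}, {"translation": [0, 0, 0], "angular": [0, 0, 0], "gripper": 0}, {"translation": [0, 0, 0], "angular": [0, 0, 0], "gripper": 0}, {"translation": [0, 0, 0], "angular": [0, 0, 0], "gripper": 0}], "force": 70}}

```text
t: 6.7
tool_pos: [0.4662, 0.4169, 0.0041]
tool_rot: [2.541, 1.847, 0.002]
contact_force: [0.6, 0.4, 5.6]
opening: 0.0347
grip_force: 73.0
```

Run:
```python
from plan import *
from h import *
go((.4655,.4165,.12,101.5))
S=cam("side");T=cam("top")
for d in(T,S):
  for z in [.025]:
    m=blob(d,"grey",proj(d,[.4661,.4165,.025])); P,px=depthpts(d,m); k=abs(P[:,2]-.0255)<.004; X=P[k]; 
    X=onplane(d,px[k],.025); print(cv2.minAreaRect((X[:,:2]*1000).astype(np.float32)))
```

```text
t 6.70 p [0.4662 0.4169 0.0041] yaw 72.03 tilt [0.0012 0.0007] open 0.0347 q6 0.92 F [0.6 0.4 5.6]
turn wz -3.68  shift [-0.01 -0.02 -2.9 ]  rows>=3
((459.546142578125, 393.8691101074219), (55.94218444824219, 38.54489517211914), 73.32286071777344)
((463.41064453125, 417.8665771484375), (99.80226135253906, 38.36854934692383), 72.00251770019531)
```

Call:
{"fn": "drive_tool", "kwargs": {"steps": [{"translation": [0, 0, -0.4], "angular": [0, 0, 0], "gripper": 0}, {"translation": [0, 0, -0.8], "angular": [0, 0, 0], "gripper": 0}, {"translation": [0, 0, -0.8], "angular": [0, 0, 0], "gripper": 0}, {"translation": [0, 0, -0.9], "angular": [0, 0, -0.7], "gripper": 0}, {"translation": [0, 0, 0], "angular": [0, 0, -0.75], "gripper": 0}, {"translation": [0, 0, 0], "angular": [0, 0, -0.75], "gripper": 0}, {"translation": [0, 0, 0], "angular": [0, 0, -0.75], "gripper": 0}, {"translation": [0, 0, 0], "angular": [0, 0, -0.73], "gripper": 0}]}}

```text
t: 7.8
tool_pos: [0.4639, 0.4156, 0.1174]
tool_rot: [-1.983, -2.435, 0.007]
contact_force: [0.4, 0.8, -4.6]
opening: 0.0345
grip_force: 72.0
```

```bash
cat > pl.py <<'E'
from h import *
def plate(d,name):
    """red-plate outline and tick crossings, cast on z=8 mm"""
    hsv=cv2.cvtColor(d["color"],cv2.COLOR_RGB2HSV); c=proj(d,[.585,-.016,.008]).astype(int)
    m=cv2.inRange(hsv,(0,110,110),(9,255,255))|cv2.inRange(hsv,(172,110,110),(180,255,255))
    w=np.zeros_like(m); cv2.circle(w,tuple(map(int,c)),95,255,-1); m&=w
    k=max(cv2.findContours(m,0,cv2.CHAIN_APPROX_NONE)[0],key=cv2.contourArea)
    X=onplane(d,k.reshape(-1,2),.008)[:,:2]*1000
    return cv2.minAreaRect(X.astype(np.float32))
if __name__=="__main__":
    for n in("top","side"):
        d=dict(np.load(f"pics/{n}0.npz")); (c,wh,a)=plate(d,n); print(n,c,wh,a)
        # ticks: white pixels near each expected point along the line, in the frame of the two dots
        D=[np.array(topface(d,col,uv)["rect"])for col,uv in(("yellow",proj(d,[.5763,.113,.01])),("green",proj(d,[.6302,-.152,.01])))]
        y=(D[0]-D[1]);y/=np.hypot(*y); x=np.array([y[1],-y[0]]); mid=(D[0]+D[1])/2
        print("dots mid",mid,"yaw",np.degrees(np.arctan2(x[1],x[0])),"len",np.hypot(*(D[0]-D[1])))
        hsv=cv2.cvtColor(d["color"],cv2.COLOR_RGB2HSV); v,u=np.nonzero((hsv[:,:,1]<130)&(hsv[:,:,2]>150))
        P=onplane(d,np.c_[u,v],.008)[:,:2]*1000-mid; a,b=P@x,P@y
        for t in(-96,0,96):
            k=(abs(b-t)<8)&(abs(a)<25)&(abs(a)>4); l=(abs(b-t)<40)&(abs(b-t)>8)&(abs(a)<5)
            print(t,"tick y",b[k].mean().round(2),k.sum(),"line x",a[l].mean().round(2),l.sum())
E
python3 pl.py; python3 -c "
from plan import *
go((.585,-.018,.12,101.5))"
```

```text
top (576.9904174804688, -24.78912353515625) (151.09507751464844, 309.9891357421875) 11.542150497436523
dots mid [603.55 -19.2 ] yaw 11.546913883845388 len 270.2699576349543
-96 tick y -96.23 69 line x -0.07 91
0 tick y -0.16 68 line x 0.16 103
96 tick y 95.59 66 line x 0.12 103
side (574.0133056640625, -24.090255737304688) (151.5701904296875, 311.51641845703125) 11.487176895141602
dots mid [601.55 -18.55] yaw 11.535900634421314 len 268.5243005763166
-96 tick y -97.73 18 line x 0.44 25
0 tick y -1.81 20 line x 0.12 34
96 tick y 94.23 18 line x 0.51 28
t 7.80 p [0.4639 0.4156 0.1174] yaw 101.67 tilt [-0.0037 -0.0023] open 0.0345 q6 0.41 F [ 0.4  0.8 -4.6]
turn wz 0.02  shift [-11.23   0.81  -0.07]  rows>=12
```

```bash
python3 -c "
from plan import *
go((.603,-.0185,.117,101.54),(.603,-.0185,.0125,101.54))"
```

```text
t 7.80 p [0.4639 0.4156 0.1174] yaw 101.67 tilt [-0.0037 -0.0023] open 0.0345 q6 0.41 F [ 0.4  0.8 -4.6]
turn wz 0.02  shift [-1.133e+01  1.240e+00  1.000e-02]  rows>=12
turn wz -0.00  shift [0.   0.   2.61]  rows>=3
```

Call:
{"fn": "drive_tool", "kwargs": {"steps": [{"translation": [-0.5, 0.05, 0], "angular": [0, 0, 0], "gripper": 0}, {"translation": [-0.87, 0.1, 0], "angular": [0, 0, 0], "gripper": 0}, {"translation": [-0.87, 0.1, 0], "angular": [0, 0, 0], "gripper": 0}, {"translation": [-0.87, 0.1, 0], "angular": [0, 0, 0], "gripper": 0}, {"translation": [-0.87, 0.1, 0], "angular": [0, 0, 0], "gripper": 0}, {"translation": [-0.87, 0.1, 0], "angular": [0, 0, 0], "gripper": 0}, {"translation": [-0.87, 0.1, 0], "angular": [0, 0, 0], "gripper": 0}, {"translation": [-0.87, 0.1, 0], "angular": [0, 0, 0], "gripper": 0}]}}

```text
t: 8.8
tool_pos: [0.5464, 0.162, 0.1183]
tool_rot: [-1.99, -2.429, 0.003]
contact_force: [0.6, 0.4, -6.1]
opening: 0.0345
grip_force: 71.9
```

Call:
{"fn": "drive_tool", "kwargs": {"steps": [{"translation": [-0.87, 0.1, 0], "angular": [0, 0, 0], "gripper": 0}, {"translation": [-0.87, 0.1, 0], "angular": [0, 0, 0], "gripper": 0}, {"translation": [-0.87, 0.1, 0], "angular": [0, 0, 0], "gripper": 0}, {"translation": [-0.87, 0.1, 0], "angular": [0, 0, 0], "gripper": 0}, {"translation": [-0.8, 0.1, 0], "angular": [0, 0, 0], "gripper": 0}, {"translation": [-0.46, 0.05, 0.4], "angular": [0, 0, 0], "gripper": 0}, {"translation": [0, 0, 0], "angular": [0, 0, 0], "gripper": 0}, {"translation": [0, 0, 0], "angular": [0, 0, 0], "gripper": 0}]}}

```text
t: 9.8
tool_pos: [0.6055, -0.0166, 0.102]
tool_rot: [-1.987, -2.43, 0.001]
contact_force: [0.1, -0.5, -5.0]
opening: 0.0347
grip_force: 71.7
```

```bash
python3 -c "
from plan import *
go((.603,-.0185,.0125,101.54))"
```

```text
t 9.80 p [ 0.6055 -0.0166  0.102 ] yaw 101.46 tilt [-0.0025  0.0009] open 0.0347 q6 -0.35 F [ 0.1 -0.5 -5. ]
turn wz -0.01  shift [-0.03 -0.07  2.24]  rows>=3
```

Call:
{"fn": "drive_tool", "kwargs": {"steps": [{"translation": [-0.03, -0.07, 0.6], "angular": [0, 0, 0], "gripper": 0}, {"translation": [0, 0, 0.6], "angular": [0, 0, 0], "gripper": 0}, {"translation": [0, 0, 0.5], "angular": [0, 0, 0], "gripper": 0}, {"translation": [0, 0, 0.2], "angular": [0, 0, 0], "gripper": 0}, {"translation": [0, 0, 0], "angular": [0, 0, 0], "gripper": 0}, {"translation": [0, 0, 0], "angular": [0, 0, 0], "gripper": 0}]}}

```text
t: 10.55
tool_pos: [0.6051, -0.019, 0.0285]
tool_rot: [1.987, 2.431, 0.002]
contact_force: [-0.1, -1.3, -5.5]
opening: 0.0343
grip_force: 71.7
```

```bash
python3 -c "
from plan import *
go((.603,-.0185,.0125,101.54))"
```

```text
t 10.55 p [ 0.6051 -0.019   0.0285] yaw 101.48 tilt [ 0.0021 -0.0003] open 0.0343 q6 -0.35 F [-0.1 -1.3 -5.5]
turn wz -0.01  shift [ 0.02 -0.05  0.4 ]  rows>=1
```

Call:
{"fn": "drive_tool", "kwargs": {"steps": [{"translation": [0.02, -0.05, 0.2], "angular": [0, 0, 0], "gripper": 0}, {"translation": [0, 0, 0.1], "angular": [0, 0, 0], "gripper": 0}, {"translation": [0, 0, 0], "angular": [0, 0, 0], "gripper": 0}, {"translation": [0, 0, 0], "angular": [0, 0, 0], "gripper": 0}]}}

```text
t: 11.05
tool_pos: [0.6021, -0.0186, 0.0154]
tool_rot: [1.988, 2.432, 0.0]
contact_force: [0.7, -0.0, -5.5]
opening: 0.0346
grip_force: 71.9
```

```bash
python3 -c "
from plan import *
go((.603,-.0185,.0125,101.54))"
```

```text
t 11.05 p [ 0.6021 -0.0186  0.0154] yaw 101.47 tilt [ 0.0001 -0.    ] open 0.0346 q6 -0.35 F [ 0.7 -0.  -5.5]
turn wz -0.01  shift [-0.    0.02  0.07]  rows>=1
```

Call:
{"fn": "drive_tool", "kwargs": {"steps": [{"translation": [0, 0.02, 0.05], "angular": [0, 0, 0], "gripper": 0}, {"translation": [0, 0, 0.03], "angular": [0, 0, 0], "gripper": 0}, {"translation": [0, 0, 0], "angular": [0, 0, 0], "gripper": 0}]}}

```text
t: 11.42
tool_pos: [0.6029, -0.0184, 0.0121]
tool_rot: [1.988, 2.432, 0.0]
contact_force: [-0.2, -0.7, -5.6]
opening: 0.0344
grip_force: 71.9
```

```bash
python3 -c "
from plan import *
go((.603,-.0185,.0125,101.54))"
```

```text
t 11.43 p [ 0.6029 -0.0184  0.0121] yaw 101.47 tilt [ 0.0001 -0.    ] open 0.0344 q6 -0.35 F [-0.2 -0.7 -5.6]
turn wz -0.01  shift [-0.    0.   -0.01]  rows>=1
```

Call:
{"fn": "drive_tool", "kwargs": {"steps": [{"translation": [0, 0, 0.03], "angular": [0, 0, 0], "gripper": 0}, {"translation": [0, 0, 0], "angular": [0, 0, 0], "gripper": 0}]}}

```text
t: 11.68
tool_pos: [0.603, -0.0184, 0.0121]
tool_rot: [-1.988, -2.432, 0.0]
contact_force: [-4.8, 0.8, 4.9]
opening: 0.0346
grip_force: 72.9
```

Call:
{"fn": "drive_tool", "kwargs": {"steps": [{"translation": [0, 0, 0.03], "angular": [0, 0, 0], "gripper": 0}, {"translation": [0, 0, 0], "angular": [0, 0, 0], "gripper": 0}]}}

```text
t: 11.92
tool_pos: [0.603, -0.0184, 0.0121]
tool_rot: [-1.988, -2.432, 0.001]
contact_force: [-9.3, 0.5, 10.6]
opening: 0.0344
grip_force: 73.9
```

Call:
{"fn": "drive_tool", "kwargs": {"steps": [{"translation": [0, 0, -0.03], "angular": [0, 0, 0], "gripper": 0.62}, {"translation": [0, 0, 0], "angular": [0, 0, 0], "gripper": 0.62}, {"translation": [0, 0, 0], "angular": [0, 0, 0], "gripper": 0.62}, {"translation": [0, 0, -0.5], "angular": [0, 0, 0], "gripper": 0.62}, {"translation": [0, 0, -0.9], "angular": [0, 0, 0], "gripper": 0.62}, {"translation": [0, 0, -0.9], "angular": [0, 0, 0], "gripper": 0.62}, {"translation": [0, 0, -0.9], "angular": [0, 0, 0], "gripper": 1}, {"translation": [0, 0, 0], "angular": [0, 0, 0], "gripper": 1}]}}

```text
t: 12.92
tool_pos: [0.6059, -0.0188, 0.1449]
tool_rot: [1.983, 2.426, 0.008]
contact_force: [0.5, -0.5, 0.4]
opening: 0.0849
grip_force: 0.0
```

```bash
python3 -c "
from plan import *
go((.47,-.17,.14,138.5),(.329,-.304,.14,138.5),(.329,-.304,.002,138.5),)
go((.47,-.17,.14,48.5),(.329,-.304,.14,48.5),(.329,-.304,.002,48.5),)"
```

```text
t 12.93 p [ 0.6059 -0.0188  0.1449] yaw 101.47 tilt [ 0.0097 -0.0015] open 0.0849 q6 -0.35 F [ 0.5 -0.5  0.4]
turn wz -4.63  shift [ 0.04 -5.08  0.12]  rows>=6
turn wz -0.00  shift [ 0.42 -4.84  0.  ]  rows>=5
turn wz -0.00  shift [0.   0.   3.45]  rows>=4
t 12.93 p [ 0.6059 -0.0188  0.1449] yaw 101.47 tilt [ 0.0097 -0.0015] open 0.0849 q6 -0.35 F [ 0.5 -0.5  0.4]
turn wz 6.62  shift [-5.08 -0.04  0.12]  rows>=6
turn wz -0.00  shift [-4.84 -0.42  0.  ]  rows>=5
turn wz -0.00  shift [0.   0.   3.45]  rows>=4
```

Call:
{"fn": "drive_tool", "kwargs": {"steps": [{"translation": [0, 0, 0], "angular": [0, 0, -0.99], "gripper": 1}, {"translation": [0, 0, 0], "angular": [0, 0, -0.99], "gripper": 1}, {"translation": [0, 0, 0], "angular": [0, 0, -0.99], "gripper": 1}, {"translation": [0, 0, 0], "angular": [0, 0, -0.99], "gripper": 1}, {"translation": [0, 0, 0], "angular": [0, 0, -0.98], "gripper": 1}, {"translation": [0.05, -0.6, 0], "angular": [0, 0, 0], "gripper": 1}, {"translation": [0.09, -0.93, 0], "angular": [0, 0, 0], "gripper": 1}, {"translation": [0.09, -0.93, 0], "angular": [0, 0, 0], "gripper": 1}]}}

```text
t: 13.92
tool_pos: [0.5326, -0.0895, 0.1383]
tool_rot: [-1.048, -2.961, 0.0]
contact_force: [0.1, -0.4, -0.1]
opening: 0.0859
grip_force: 0.0
```

Call:
{"fn": "drive_tool", "kwargs": {"steps": [{"translation": [0.09, -0.93, 0], "angular": [0, 0, 0], "gripper": 1}, {"translation": [0.09, -0.93, 0], "angular": [0, 0, 0], "gripper": 1}, {"translation": [0.09, -0.93, 0], "angular": [0, 0, 0], "gripper": 1}, {"translation": [0.09, -0.93, 0], "angular": [0, 0, 0], "gripper": 1}, {"translation": [0.09, -0.93, 0], "angular": [0, 0, 0], "gripper": 1}, {"translation": [0.09, -0.93, 0], "angular": [0, 0, 0], "gripper": 1}, {"translation": [0.09, -0.93, 0], "angular": [0, 0, 0], "gripper": 1}, {"translation": [0.04, -0.5, 0], "angular": [0, 0, 0], "gripper": 1}]}}

```text
t: 14.92
tool_pos: [0.335, -0.2908, 0.1385]
tool_rot: [-1.051, -2.96, -0.0]
contact_force: [-0.0, -0.3, -0.2]
opening: 0.0854
grip_force: 0.0
```

Run:
```python
from plan import *
from h import *
go((.3285,-.3042,.002,141))
T,S=cam("top"),cam("side")
cv2.imwrite("pics/top2.png",cv2.resize(T["color"][130:310,235:445,::-1],None,fx=3.3,fy=3.3,interpolation=2))
for d in(T,S):
    r=topface(d,"grey",proj(d,[.603,-.019,.033]),r=26); print(r)
```

```text
t 14.93 p [ 0.335  -0.2908  0.1385] yaw 140.89 tilt [-0.0005  0.0003] open 0.0854 q6 -1.77 F [-0.  -0.3 -0.2]
turn wz -0.01  shift [-0.09 -0.36  3.41]  rows>=4
{'px': array([309.6904376 , 174.25445705]), 'z': np.float64(0.032608801193755865), 'c': array([ 0.60201597, -0.01802191]), 'rect': array([602.2, -18.5]), 'wh': array([36.1, 99.3]), 'a': 11.5, 'n': 617}
{'px': array([262.38830898, 166.90605428]), 'z': np.float64(0.0009098444930633054), 'c': array([ 0.68894383, -0.0512713 ]), 'rect': array([692.8, -45.7]), 'wh': array([ 58.7, 181. ]), 'a': 11.8, 'n': 479}
```

View pics/top2.png

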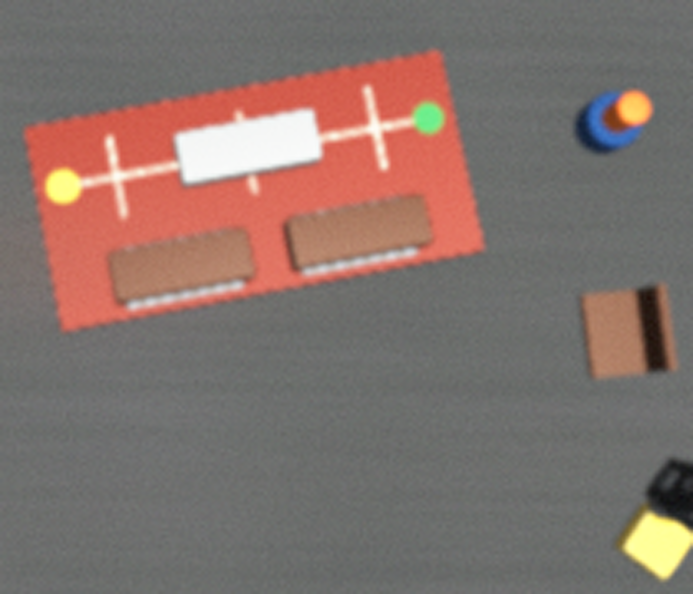

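The picture shows the bar lying square on the chalk line, centred on the middle tick (243,148 in the crop). It is about 1.2 mm off in x and in y, which is within camera accuracy. Next is the yellow block.

Call:
{"fn": "drive_tool", "kwargs": {"steps": [{"translation": [-0.05, -0.3, 0.4], "angular": [0, 0, 0], "gripper": 1}, {"translation": [0, 0, 0.8], "angular": [0, 0, 0], "gripper": 1}, {"translation": [0, 0, 0.8], "angular": [0, 0, 0], "gripper": 1}, {"translation": [0, 0, 0.6], "angular": [0, 0, 0], "gripper": 1}, {"translation": [0, 0, 0], "angular": [0, 0, 0], "gripper": 1}, {"translation": [0, 0, 0], "angular": [0, 0, 0], "gripper": 1}]}}

```text
t: 15.78
tool_pos: [0.3308, -0.3007, 0.0352]
tool_rot: [1.048, 2.961, -0.0]
contact_force: [0.5, 0.3, 0.1]
opening: 0.0852
grip_force: 0.0
```

Run:
```python
from plan import *
go((.3285,-.3042,.003,141))
```

```text
t 15.78 p [ 0.3308 -0.3007  0.0352] yaw 141.02 tilt [ 0.0002 -0.0003] open 0.0852 q6 -1.80 F [0.5 0.3 0.1]
turn wz 0.00  shift [-0.01 -0.1   0.8 ]  rows>=1
```

Call:
{"fn": "drive_tool", "kwargs": {"steps": [{"translation": [0, -0.1, 0.4], "angular": [0, 0, 0], "gripper": 1}, {"translation": [0, 0, 0.38], "angular": [0, 0, 0], "gripper": 1}, {"translation": [0, 0, 0], "angular": [0, 0, 0], "gripper": 0.6}, {"translation": [0, 0, 0], "angular": [0, 0, 0], "gripper": 0.3}, {"translation": [0, 0, 0], "angular": [0, 0, 0], "gripper": 0}, {"translation": [0, 0, 0], "angular": [0, 0, 0], "gripper": 0}, {"translation": [0, 0, 0], "angular": [0, 0, 0], "gripper": 0}, {"translation": [0, 0, 0], "angular": [0, 0, 0], "gripper": 0}], "force": 50}}

```text
t: 16.77
tool_pos: [0.3284, -0.3043, 0.0044]
tool_rot: [1.049, 2.96, -0.001]
contact_force: [0.5, 0.1, 4.3]
opening: 0.0352
grip_force: 50.7
```

Run:
```python
from plan import *
from h import *
go((.5848,.0755,.13,101.54),(.5848,.0755,.013,101.54))
d=cam("side"); print(topface(d,"yellow",proj(d,[.329,-.304,.025])))
```

```text
t 16.77 p [ 0.3284 -0.3043  0.0044] yaw 140.99 tilt [ 0.001  -0.0012] open 0.0352 q6 -1.80 F [0.5 0.1 4.3]
turn wz 4.93  shift [ 8.02  8.18 -3.14]  rows>=9
turn wz -0.00  shift [0.   0.   2.92]  rows>=3
None
```

Call:
{"fn": "drive_tool", "kwargs": {"steps": [{"translation": [0, 0, -0.4], "angular": [0, 0, 0], "gripper": 0}, {"translation": [0, 0, -0.9], "angular": [0, 0, 0], "gripper": 0}, {"translation": [0, 0, -0.9], "angular": [0, 0, 0], "gripper": 0}, {"translation": [0, 0, -0.9], "angular": [0, 0, 0.99], "gripper": 0}, {"translation": [0, 0, 0], "angular": [0, 0, 0.99], "gripper": 0}, {"translation": [0, 0, 0], "angular": [0, 0, 0.99], "gripper": 0}, {"translation": [0, 0, 0], "angular": [0, 0, 0.99], "gripper": 0}, {"translation": [0, 0, 0], "angular": [0, 0, 0.97], "gripper": 0}]}}

```text
t: 17.82
tool_pos: [0.3273, -0.303, 0.1275]
tool_rot: [-1.991, -2.428, -0.0]
contact_force: [-0.7, 0.1, -2.5]
opening: 0.0351
grip_force: 50.2
```

Call:
{"fn": "drive_tool", "kwargs": {"steps": [{"translation": [0.5, 0.5, 0], "angular": [0, 0, 0], "gripper": 0}, {"translation": [0.85, 0.87, 0], "angular": [0, 0, 0], "gripper": 0}, {"translation": [0.85, 0.87, 0], "angular": [0, 0, 0], "gripper": 0}, {"translation": [0.85, 0.87, 0], "angular": [0, 0, 0], "gripper": 0}, {"translation": [0.85, 0.87, 0], "angular": [0, 0, 0], "gripper": 0}, {"translation": [0.85, 0.87, 0], "angular": [0, 0, 0], "gripper": 0}, {"translation": [0.85, 0.87, 0], "angular": [0, 0, 0], "gripper": 0}, {"translation": [0.85, 0.87, 0], "angular": [0, 0, 0], "gripper": 0}]}}

```text
t: 18.82
tool_pos: [0.5344, 0.0034, 0.1276]
tool_rot: [-1.986, -2.433, 0.001]
contact_force: [0.6, -0.6, -1.5]
opening: 0.0352
grip_force: 50.2
```

Call:
{"fn": "drive_tool", "kwargs": {"steps": [{"translation": [0.85, 0.87, 0], "angular": [0, 0, 0], "gripper": 0}, {"translation": [0.7, 0.7, 0.3], "angular": [0, 0, 0], "gripper": 0}, {"translation": [0, 0, 0.5], "angular": [0, 0, 0], "gripper": 0}, {"translation": [0, 0, 0], "angular": [0, 0, 0], "gripper": 0}, {"translation": [0, 0, 0], "angular": [0, 0, 0], "gripper": 0}]}}

```text
t: 19.45
tool_pos: [0.5829, 0.0743, 0.0956]
tool_rot: [-1.988, -2.432, 0.001]
contact_force: [-0.4, -0.7, -2.2]
opening: 0.035
grip_force: 50.3
```

Run:
```python
from plan import *
go((.5845,.0748,.013,101.54))
```

```text
t 19.45 p [0.5829 0.0743 0.0956] yaw 101.48 tilt [-0.0009 -0.0002] open 0.0350 q6 -0.20 F [-0.4 -0.7 -2.2]
turn wz -0.01  shift [0.01 0.04 2.07]  rows>=3
```

Call:
{"fn": "drive_tool", "kwargs": {"steps": [{"translation": [0.01, 0.04, 0.6], "angular": [0, 0, 0], "gripper": 0}, {"translation": [0, 0, 0.7], "angular": [0, 0, 0], "gripper": 0}, {"translation": [0, 0, 0.5], "angular": [0, 0, 0], "gripper": 0}, {"translation": [0, 0, 0.15], "angular": [0, 0, 0], "gripper": 0}, {"translation": [0, 0, 0], "angular": [0, 0, 0], "gripper": 0}, {"translation": [0, 0, 0], "angular": [0, 0, 0], "gripper": 0}, {"translation": [0, 0, 0], "angular": [0, 0, 0], "gripper": 0}]}}

```text
t: 20.32
tool_pos: [0.586, 0.0759, 0.0189]
tool_rot: [1.986, 2.433, 0.002]
contact_force: [-0.3, 0.8, -2.0]
opening: 0.0349
grip_force: 50.3
```

Run:
```python
from plan import *
go((.5845,.0748,.0125,101.54))
```

```text
t 20.32 p [0.586  0.0759 0.0189] yaw 101.56 tilt [ 0.002 -0.   ] open 0.0349 q6 -0.20 F [-0.3  0.8 -2. ]
turn wz 0.00  shift [-0.02 -0.04  0.16]  rows>=1
```

Call:
{"fn": "drive_tool", "kwargs": {"steps": [{"translation": [-0.02, -0.02, 0.1], "angular": [0, 0, 0], "gripper": 0}, {"translation": [0, 0, 0.04], "angular": [0, 0, 0], "gripper": 0}, {"translation": [0, 0, 0], "angular": [0, 0, 0], "gripper": 0}, {"translation": [0, 0, 0], "angular": [0, 0, 0], "gripper": 0}]}}

```text
t: 20.82
tool_pos: [0.5845, 0.0748, 0.0125]
tool_rot: [-1.987, -2.434, 0.0]
contact_force: [-2.8, -0.2, 3.3]
opening: 0.0351
grip_force: 50.8
```

Call:
{"fn": "drive_tool", "kwargs": {"steps": [{"translation": [0, 0, 0.03], "angular": [0, 0, 0], "gripper": 0}, {"translation": [0, 0, 0], "angular": [0, 0, 0], "gripper": 0}]}}

```text
t: 21.08
tool_pos: [0.5845, 0.0749, 0.0124]
tool_rot: [-1.986, -2.433, 0.001]
contact_force: [-6.2, -1.2, 10.5]
opening: 0.0351
grip_force: 51.8
```

Call:
{"fn": "drive_tool", "kwargs": {"steps": [{"translation": [0, 0, -0.03], "angular": [0, 0, 0], "gripper": 0.62}, {"translation": [0, 0, 0], "angular": [0, 0, 0], "gripper": 0.62}, {"translation": [0, 0, 0], "angular": [0, 0, 0], "gripper": 0.62}, {"translation": [0, 0, -0.5], "angular": [0, 0, 0], "gripper": 0.62}, {"translation": [0, 0, -0.9], "angular": [0, 0, 0], "gripper": 0.62}, {"translation": [0, 0, -0.9], "angular": [0, 0, 0], "gripper": 0.62}, {"translation": [0, 0, -0.9], "angular": [0, 0, 0], "gripper": 1}, {"translation": [0, 0, 0], "angular": [0, 0, 0], "gripper": 1}]}}

```text
t: 22.08
tool_pos: [0.5875, 0.0749, 0.1459]
tool_rot: [1.982, 2.428, 0.01]
contact_force: [0.2, 0.1, 0.1]
opening: 0.0848
grip_force: 0.0
```

Call:
{"fn": "drive_tool", "kwargs": {"steps": [{"translation": [0, 0, 0], "angular": [0, 0, -0.94], "gripper": 1}, {"translation": [0, 0, 0], "angular": [0, 0, -0.94], "gripper": 1}, {"translation": [0, 0, 0], "angular": [0, 0, -0.94], "gripper": 1}, {"translation": [0, 0, 0], "angular": [0, 0, -0.94], "gripper": 1}, {"translation": [0, 0, 0], "angular": [0, 0, -0.94], "gripper": 1}, {"translation": [0.5, 0.8, 0], "angular": [0, 0, 0], "gripper": 1}, {"translation": [0.5, 0.8, 0], "angular": [0, 0, 0], "gripper": 1}, {"translation": [0.5, 0.8, 0], "angular": [0, 0, 0], "gripper": 1}]}}

```text
t: 23.08
tool_pos: [0.6014, 0.1876, 0.1393]
tool_rot: [-1.096, -2.943, 0.001]
contact_force: [0.6, 0.1, 0.6]
opening: 0.085
grip_force: 0.0
```

Call:
{"fn": "drive_tool", "kwargs": {"steps": [{"translation": [0.5, 0.8, 0], "angular": [0, 0, 0], "gripper": 1}, {"translation": [0.5, 0.8, 0], "angular": [0, 0, 0], "gripper": 1}, {"translation": [0.46, 0.69, 0], "angular": [0, 0, 0], "gripper": 1}, {"translation": [0, 0, 0], "angular": [0, 0, 0], "gripper": 1}, {"translation": [0, 0, 0], "angular": [0, 0, 0], "gripper": 1}]}}

```text
t: 23.7
tool_pos: [0.6171, 0.2936, 0.1393]
tool_rot: [-1.096, -2.943, 0.002]
contact_force: [-0.1, -0.7, -0.2]
opening: 0.0851
grip_force: 0.0
```

Run:
```python
from plan import *
from h import *
go((.618,.294,.004,139))
T,S=cam("top"),cam("side")
print(topface(T,"grey",proj(T,[.603,-.019,.033]),r=26)); print(topface(T,"yellow",proj(T,[.5845,.075,.033]),r=16)); print(topface(T,"green",(176,167)))
cv2.imwrite("pics/top3.png",T["color"][:,:,::-1]);cv2.imwrite("pics/side3.png",S["color"][:,:,::-1])
```

```text
t 23.70 p [0.6171 0.2936 0.1393] yaw 139.15 tilt [-0.0013 -0.0009] open 0.0851 q6 -0.52 F [-0.1 -0.7 -0.2]
turn wz 0.02  shift [-0.01  0.02  3.38]  rows>=4
{'px': array([309.85808581, 174.16831683]), 'z': np.float64(0.032620679403259856), 'c': array([ 0.60222265, -0.018412  ]), 'rect': array([602.1, -18.5]), 'wh': array([36.2, 99.3]), 'a': 11.5, 'n': 606}
{'px': array([270.22897196, 181.27570093]), 'z': np.float64(0.032928313082526695), 'c': array([0.5840914 , 0.07373999]), 'rect': array([583.8,  73.3]), 'wh': array([36. , 35.8]), 'a': 13.4, 'n': 214}
None
```

View pics/top3.png

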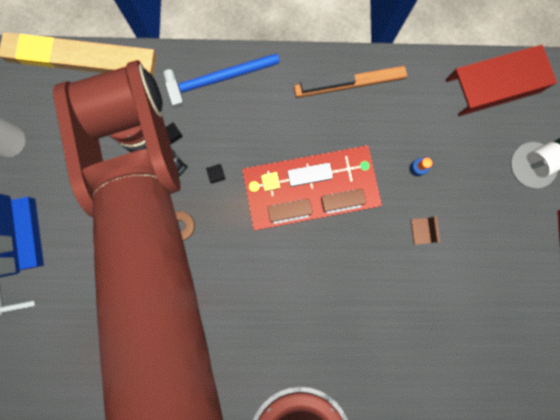

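Top view: the yellow block is on its tick at (270,181), square, about 1 mm off. The bar is at (310,174). Next is the green block.

Call:
{"fn": "drive_tool", "kwargs": {"steps": [{"translation": [0, 0.02, 0.8], "angular": [0, 0, 0], "gripper": 1}, {"translation": [0, 0, 0.9], "angular": [0, 0, 0], "gripper": 1}, {"translation": [0, 0, 0.8], "angular": [0, 0, 0], "gripper": 1}, {"translation": [0, 0, 0.4], "angular": [0, 0, 0], "gripper": 1}, {"translation": [0, 0, 0], "angular": [0, 0, 0], "gripper": 1}, {"translation": [0, 0, 0], "angular": [0, 0, 0], "gripper": 1}, {"translation": [0, 0, 0], "angular": [0, 0, 0], "gripper": 1}]}}

```text
t: 24.68
tool_pos: [0.6194, 0.2952, 0.0262]
tool_rot: [1.096, 2.942, 0.003]
contact_force: [-0.0, -0.5, 0.1]
opening: 0.0854
grip_force: 0.0
```

Run:
```python
from plan import *
from h import *
go((.618,.294,.004,139))
S=cam("side")
cv2.imwrite("pics/side4.png",cv2.resize(S["color"][180:300,110:270,::-1],None,fx=4,fy=4,interpolation=2))
```

```text
t 24.68 p [0.6194 0.2952 0.0262] yaw 139.14 tilt [0.0031 0.0011] open 0.0854 q6 -0.52 F [-0.  -0.5  0.1]
turn wz 0.02  shift [ 0.01 -0.05  0.55]  rows>=1
```

View pics/side4.png

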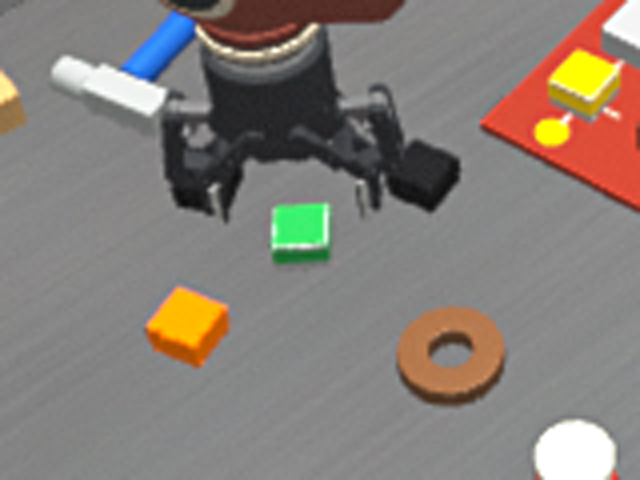

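The crop shows the fingers on either side of the green block at (300,232), with the right finger clear of the black block at (425,175). I'll narrow the opening a little before going down.

Call:
{"fn": "drive_tool", "kwargs": {"steps": [{"translation": [0, -0.04, 0], "angular": [0, 0, 0], "gripper": 0.75}, {"translation": [0, 0, 0.3], "angular": [0, 0, 0], "gripper": 0.75}, {"translation": [0, 0, 0.22], "angular": [0, 0, 0], "gripper": 0.75}, {"translation": [0, 0, 0], "angular": [0, 0, 0], "gripper": 0.4}, {"translation": [0, 0, 0], "angular": [0, 0, 0], "gripper": 0}, {"translation": [0, 0, 0], "angular": [0, 0, 0], "gripper": 0}, {"translation": [0, 0, 0], "angular": [0, 0, 0], "gripper": 0}, {"translation": [0, 0, 0], "angular": [0, 0, 0], "gripper": 0}], "force": 50}}

```text
t: 25.72
tool_pos: [0.6169, 0.2935, 0.0031]
tool_rot: [-1.096, -2.944, 0.0]
contact_force: [-0.6, 0.2, -1.6]
opening: 0.0352
grip_force: 51.7
```

Call:
{"fn": "drive_tool", "kwargs": {"steps": [{"translation": [0, 0, -0.4], "angular": [0, 0, 0], "gripper": 0}, {"translation": [0, 0, -0.9], "angular": [0, 0, 0], "gripper": 0}, {"translation": [0, 0, -0.9], "angular": [0, 0, 0], "gripper": 0}, {"translation": [0, 0, -0.9], "angular": [0, 0, 0.94], "gripper": 0}, {"translation": [0, 0, 0], "angular": [0, 0, 0.94], "gripper": 0}, {"translation": [0, 0, 0], "angular": [0, 0, 0.94], "gripper": 0}, {"translation": [0, 0, 0], "angular": [0, 0, 0.94], "gripper": 0}, {"translation": [0, 0, 0], "angular": [0, 0, 0.94], "gripper": 0}]}}

```text
t: 26.72
tool_pos: [0.6174, 0.2937, 0.1288]
tool_rot: [1.991, 2.429, 0.002]
contact_force: [-0.6, 0.2, -2.7]
opening: 0.0349
grip_force: 51.8
```

Run:
```python
from plan import *
go((.6227,-.1134,.128,101.54),(.6227,-.1134,.0125,101.54))
```

```text
t 26.73 p [0.6174 0.2937 0.1288] yaw 101.30 tilt [0.0014 0.0005] open 0.0349 q6 0.14 F [-0.6  0.2 -2.7]
turn wz -0.03  shift [-10.    -1.91   0.02]  rows>=10
turn wz -0.00  shift [0.   0.   2.89]  rows>=3
```

Call:
{"fn": "drive_tool", "kwargs": {"steps": [{"translation": [-0.5, -0.1, 0], "angular": [0, 0, -0.03], "gripper": 0}, {"translation": [-0.95, -0.18, 0], "angular": [0, 0, 0], "gripper": 0}, {"translation": [-0.95, -0.18, 0], "angular": [0, 0, 0], "gripper": 0}, {"translation": [-0.95, -0.18, 0], "angular": [0, 0, 0], "gripper": 0}, {"translation": [-0.95, -0.18, 0], "angular": [0, 0, 0], "gripper": 0}, {"translation": [-0.95, -0.18, 0], "angular": [0, 0, 0], "gripper": 0}, {"translation": [-0.95, -0.18, 0], "angular": [0, 0, 0], "gripper": 0}, {"translation": [-0.95, -0.18, 0], "angular": [0, 0, 0], "gripper": 0}]}}

```text
t: 27.72
tool_pos: [0.6219, 0.0002, 0.1282]
tool_rot: [1.979, 2.438, 0.0]
contact_force: [-0.2, -0.0, -2.5]
opening: 0.0352
grip_force: 51.8
```

Call:
{"fn": "drive_tool", "kwargs": {"steps": [{"translation": [-0.95, -0.18, 0], "angular": [0, 0, 0], "gripper": 0}, {"translation": [-0.95, -0.18, 0], "angular": [0, 0, 0], "gripper": 0}, {"translation": [-0.95, -0.19, 0], "angular": [0, 0, 0], "gripper": 0}, {"translation": [0, 0, 0.6], "angular": [0, 0, 0], "gripper": 0}, {"translation": [0, 0, 0.6], "angular": [0, 0, 0], "gripper": 0}, {"translation": [0, 0, 0], "angular": [0, 0, 0], "gripper": 0}, {"translation": [0, 0, 0], "angular": [0, 0, 0], "gripper": 0}]}}

```text
t: 28.6
tool_pos: [0.6244, -0.1141, 0.0807]
tool_rot: [1.98, 2.437, 0.001]
contact_force: [0.6, -0.2, -2.6]
opening: 0.0347
grip_force: 51.6
```

Run:
```python
from plan import *
go((.6227,-.1134,.0125,101.54))
```

```text
t 28.60 p [ 0.6244 -0.1141  0.0807] yaw 101.82 tilt [ 0.0016 -0.0007] open 0.0347 q6 -0.50 F [ 0.6 -0.2 -2.6]
turn wz 0.03  shift [ 0.03 -0.04  1.71]  rows>=2
```

Call:
{"fn": "drive_tool", "kwargs": {"steps": [{"translation": [0.03, -0.02, 0.5], "angular": [0, 0, 0.03], "gripper": 0}, {"translation": [0, 0, 0.6], "angular": [0, 0, 0], "gripper": 0}, {"translation": [0, 0, 0.35], "angular": [0, 0, 0], "gripper": 0}, {"translation": [0, 0, 0.1], "angular": [0, 0, 0], "gripper": 0}, {"translation": [0, 0, 0], "angular": [0, 0, 0], "gripper": 0}, {"translation": [0, 0, 0], "angular": [0, 0, 0], "gripper": 0}, {"translation": [0, 0, 0], "angular": [0, 0, 0], "gripper": 0}]}}

```text
t: 29.48
tool_pos: [0.6236, -0.1127, 0.0183]
tool_rot: [1.986, 2.433, 0.001]
contact_force: [0.3, 0.3, -2.2]
opening: 0.0351
grip_force: 51.8
```

Run:
```python
from plan import *
go((.6227,-.1134,.0115,101.54))
```

```text
t 29.48 p [ 0.6236 -0.1127  0.0183] yaw 101.55 tilt [ 0.0015 -0.0005] open 0.0351 q6 -0.50 F [ 0.3  0.3 -2.2]
turn wz 0.00  shift [-0.01 -0.02  0.17]  rows>=1
```

Call:
{"fn": "drive_tool", "kwargs": {"steps": [{"translation": [-0.01, 0, 0.1], "angular": [0, 0, 0], "gripper": 0}, {"translation": [0, 0, 0.04], "angular": [0, 0, 0], "gripper": 0}, {"translation": [0, 0, 0], "angular": [0, 0, 0], "gripper": 0}, {"translation": [0, 0, 0], "angular": [0, 0, 0], "gripper": 0}]}}

```text
t: 29.98
tool_pos: [0.623, -0.113, 0.0117]
tool_rot: [-1.987, -2.434, 0.0]
contact_force: [-0.1, -0.7, -2.3]
opening: 0.0351
grip_force: 51.8
```

Call:
{"fn": "drive_tool", "kwargs": {"steps": [{"translation": [0, 0, 0.03], "angular": [0, 0, 0], "gripper": 0}, {"translation": [0, 0, 0], "angular": [0, 0, 0], "gripper": 0}]}}

```text
t: 30.22
tool_pos: [0.6233, -0.113, 0.0108]
tool_rot: [1.986, 2.433, 0.0]
contact_force: [-0.5, 0.2, -1.2]
opening: 0.0349
grip_force: 51.8
```

Call:
{"fn": "drive_tool", "kwargs": {"steps": [{"translation": [0, 0, 0.03], "angular": [0, 0, 0], "gripper": 0}, {"translation": [0, 0, 0], "angular": [0, 0, 0], "gripper": 0}]}}

```text
t: 30.48
tool_pos: [0.6233, -0.113, 0.0107]
tool_rot: [-1.987, -2.434, 0.0]
contact_force: [-3.3, 2.4, 5.8]
opening: 0.0351
grip_force: 52.8
```

Call:
{"fn": "drive_tool", "kwargs": {"steps": [{"translation": [0, 0, -0.01], "angular": [0, 0, 0], "gripper": 0.62}, {"translation": [0, 0, 0], "angular": [0, 0, 0], "gripper": 0.62}, {"translation": [0, 0, 0], "angular": [0, 0, 0], "gripper": 0.62}, {"translation": [0, 0, -0.5], "angular": [0, 0, 0], "gripper": 0.62}, {"translation": [0, 0, -0.9], "angular": [0, 0, 0], "gripper": 0.62}, {"translation": [0, 0, -0.9], "angular": [0, 0, 0], "gripper": 0.62}, {"translation": [0, 0, -0.9], "angular": [0, 0, 0], "gripper": 0.62}, {"translation": [0, 0, -0.6], "angular": [0, 0, 0], "gripper": 0.62}]}}

```text
t: 31.48
tool_pos: [0.6241, -0.1133, 0.166]
tool_rot: [1.984, 2.43, 0.003]
contact_force: [0.5, 0.2, -1.4]
opening: 0.0529
grip_force: 0.0
```

Run:
```python
from plan import *
from h import *
T,S=cam("top"),cam("side")
for d in(T,S): 
    r=topface(d,"orange",proj(d,[.6245,-.2805,.065]),r=14); print(r)
    m=blob(d,"orange",proj(d,[.6245,-.2805,.065]),14); b=blob(d,"blue",proj(d,[.6235,-.279,.02]),18)
    for mm in(m,b):
        P,_=depthpts(d,mm); print(P.min(0).round(4),P.max(0).round(4))
go((.6245,-.2802,.16,101.54),(.6245,-.2802,.034,101.54))
```

```text
{'px': array([430.2       , 167.66666667]), 'z': np.float64(0.5045262886045174), 'c': array([ 0.514006  , -0.10951745]), 'rect': array([ 513.7, -109.6]), 'wh': array([9.1, 4.3]), 'a': 6.2, 'n': 15}
[ 0.509  -0.1115  0.5029] [ 0.5184 -0.107   0.5057]Traceback (most recent call last):
  File "<stdin>", line 8, in <module>
  File "h.py", line 21, in depthpts
    v,u=np.nonzero(m&(d["depth"]>0)); c,r=rays(d,np.c_[u,v]); return c+r*d["depth"][v,u][:,None], np.c_[u,v]
                   ~^^~~~~~~~~~~~~~
TypeError: unsupported operand type(s) for &: 'NoneType' and 'bool'
```

Call:
{"fn": "drive_tool", "kwargs": {"steps": [{"translation": [-0.7, -0.14, 0], "angular": [0, 0, 0], "gripper": 0.62}, {"translation": [-0.85, -0.17, 0], "angular": [0, 0, 0], "gripper": 0.62}, {"translation": [-0.85, -0.17, 0], "angular": [0, 0, 0], "gripper": 0.62}, {"translation": [-0.85, -0.17, 0], "angular": [0, 0, 0], "gripper": 0.62}, {"translation": [-0.85, -0.15, 0.3], "angular": [0, 0, 0], "gripper": 0.62}, {"translation": [0, 0, 0.9], "angular": [0, 0, 0], "gripper": 0.62}, {"translation": [0, 0, 0], "angular": [0, 0, 0], "gripper": 0.62}, {"translation": [0, 0, 0], "angular": [0, 0, 0], "gripper": 0.62}]}}

```text
t: 32.58
tool_pos: [0.6246, -0.2797, 0.1141]
tool_rot: [-1.986, -2.434, -0.0]
contact_force: [0.3, -0.3, 0.4]
opening: 0.0531
grip_force: 0.0
```

Run:
```python
from plan import *
from h import *
go((.6255,-.2808,.034,101.54))
T,S=cam("top"),cam("side")
L=np.array([603.5,-19.3]); a=np.radians(11.54); x=np.array([np.cos(a),np.sin(a)]);y=np.array([-x[1],x[0]])
for c,X,r in(("grey",[.603,-.019,.033],26),("yellow",[.5845,.075,.033],16),("green",[.623,-.113,.033],16)):
    f=topface(T,c,proj(T,X),r=r)
    if f: v=f["c"]*1000-L; print(c,(v@x).round(1),(v@y).round(1),f["z"].round(4),f["wh"],f["a"])
cv2.imwrite("pics/top5.png",cv2.resize(T["color"][120:260,230:450,::-1],None,fx=3,fy=3,interpolation=2))
cv2.imwrite("pics/side5.png",cv2.resize(S["color"][60:260,220:460,::-1],None,fx=3,fy=3,interpolation=2))
```

```text
t 32.58 p [ 0.6246 -0.2797  0.1141] yaw 101.57 tilt [-0.      0.0001] open 0.0531 q6 -0.73 F [ 0.3 -0.3  0.4]
turn wz 0.00  shift [-0.03  0.02  2.  ]  rows>=3
grey -1.0 1.8 0.0326 [36.1 99.4] 11.9
yellow -0.2 95.5 0.0327 [36. 36.] 11.9
green 0.3 -94.4 0.0332 [32.5 33.9] 11.7
```

View pics/side5.png

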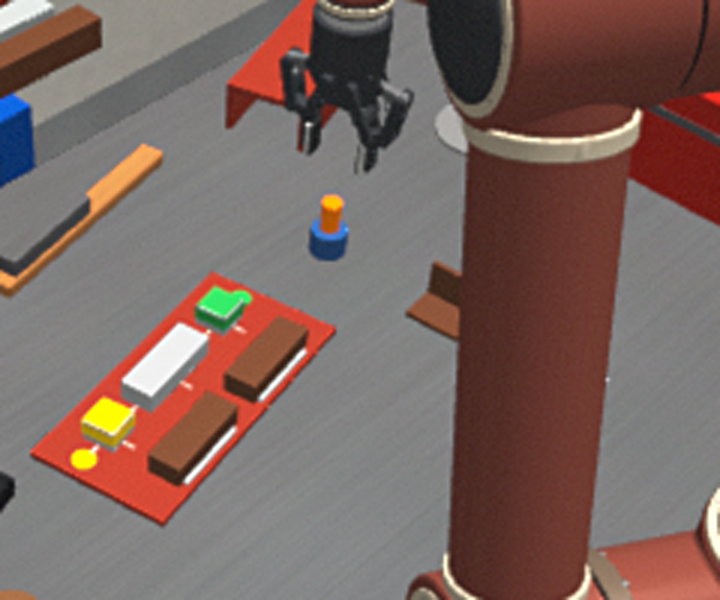

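Side crop: yellow, bar and green lie in line on the plate, at (108,420), (165,365) and (220,307). Offsets are at most 2 mm. The fingers are above the weight at (328,230). Next I'll take the weight.

Call:
{"fn": "drive_tool", "kwargs": {"steps": [{"translation": [-0.03, 0.02, 0.5], "angular": [0, 0, 0], "gripper": 0.62}, {"translation": [0, 0, 0.6], "angular": [0, 0, 0], "gripper": 0.62}, {"translation": [0, 0, 0.5], "angular": [0, 0, 0], "gripper": 0.62}, {"translation": [0, 0, 0.3], "angular": [0, 0, 0], "gripper": 0.62}, {"translation": [0, 0, 0], "angular": [0, 0, 0], "gripper": 0.62}, {"translation": [0, 0, 0], "angular": [0, 0, 0], "gripper": 0.62}]}}

```text
t: 33.42
tool_pos: [0.6261, -0.2814, 0.0385]
tool_rot: [1.986, 2.433, 0.0]
contact_force: [-0.2, -0.1, -0.1]
opening: 0.0528
grip_force: 0.0
```

Run:
```python
from plan import *
from h import *
go((.6255,-.2808,.034,101.54))
S=cam("side"); cv2.imwrite("pics/side6.png",cv2.resize(S["color"][70:170,270:400,::-1],None,fx=5,fy=5,interpolation=2))
```

```text
t 33.42 p [ 0.6261 -0.2814  0.0385] yaw 101.55 tilt [ 0.0012 -0.0007] open 0.0528 q6 -0.73 F [-0.2 -0.1 -0.1]
turn wz 0.00  shift [ 0.02 -0.01  0.11]  rows>=1
```

View pics/side6.png

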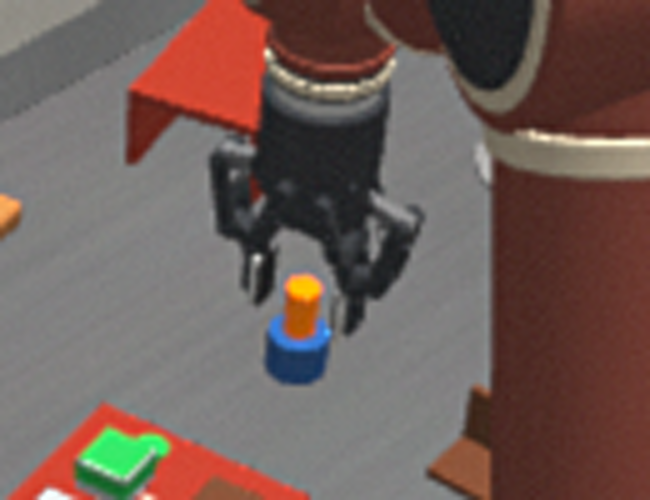

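The crop shows the orange grip at (303,305) between the fingers. I'll close on it.

Call:
{"fn": "drive_tool", "kwargs": {"steps": [{"translation": [0.02, 0, 0.08], "angular": [0, 0, 0], "gripper": 0.62}, {"translation": [0, 0, 0], "angular": [0, 0, 0], "gripper": 0.4}, {"translation": [0, 0, 0], "angular": [0, 0, 0], "gripper": 0.2}, {"translation": [0, 0, 0], "angular": [0, 0, 0], "gripper": 0}, {"translation": [0, 0, 0], "angular": [0, 0, 0], "gripper": 0}, {"translation": [0, 0, 0], "angular": [0, 0, 0], "gripper": 0}, {"translation": [0, 0, 0], "angular": [0, 0, 0], "gripper": 0}], "force": 50}}

```text
t: 34.35
tool_pos: [0.6255, -0.2803, 0.0347]
tool_rot: [1.987, 2.433, 0.0]
contact_force: [0.1, 1.7, 1.6]
opening: 0.0204
grip_force: 48.9
```

Call:
{"fn": "drive_tool", "kwargs": {"steps": [{"translation": [0, 0, -0.4], "angular": [0, 0, 0], "gripper": 0}, {"translation": [0, 0, -0.8], "angular": [0, 0, 0], "gripper": 0}, {"translation": [0, 0, -0.8], "angular": [0, 0, 0], "gripper": 0}, {"translation": [0, 0, -0.8], "angular": [0, 0, 0], "gripper": 0}, {"translation": [0, 0, 0], "angular": [0, 0, 0], "gripper": 0}]}}

```text
t: 34.98
tool_pos: [0.627, -0.2813, 0.1504]
tool_rot: [1.983, 2.428, 0.001]
contact_force: [0.8, 0.7, -4.1]
opening: 0.0206
grip_force: 49.4
```

Run:
```python
from plan import *
go((.6027,-.0182,.145,101.54),(.6027,-.0182,.07,101.54))
```

```text
t 34.98 p [ 0.627  -0.2813  0.1504] yaw 101.54 tilt [ 0.0057 -0.0035] open 0.0206 q6 -0.73 F [ 0.8  0.7 -4.1]
turn wz 0.00  shift [6.57 0.72 0.14]  rows>=7
turn wz -0.00  shift [0.   0.   1.87]  rows>=2
```

Call:
{"fn": "drive_tool", "kwargs": {"steps": [{"translation": [0.4, 0.05, 0], "angular": [0, 0, 0], "gripper": 0}, {"translation": [0.8, 0.09, 0], "angular": [0, 0, 0], "gripper": 0}, {"translation": [0.9, 0.09, 0], "angular": [0, 0, 0], "gripper": 0}, {"translation": [0.9, 0.1, 0], "angular": [0, 0, 0], "gripper": 0}, {"translation": [0.9, 0.1, 0], "angular": [0, 0, 0], "gripper": 0}, {"translation": [0.9, 0.1, 0], "angular": [0, 0, 0], "gripper": 0}, {"translation": [0.9, 0.1, 0], "angular": [0, 0, 0], "gripper": 0}, {"translation": [0.87, 0.09, 0], "angular": [0, 0, 0], "gripper": 0}]}}

```text
t: 35.98
tool_pos: [0.5985, -0.0146, 0.1434]
tool_rot: [-1.983, -2.431, 0.004]
contact_force: [-0.2, 0.7, -3.8]
opening: 0.0201
grip_force: 49.3
```

Call:
{"fn": "drive_tool", "kwargs": {"steps": [{"translation": [0, 0, 0.6], "angular": [0, 0, 0], "gripper": 0}, {"translation": [0, 0, 0.6], "angular": [0, 0, 0], "gripper": 0}, {"translation": [0, 0, 0.3], "angular": [0, 0, 0], "gripper": 0}, {"translation": [0, 0, 0], "angular": [0, 0, 0], "gripper": 0}, {"translation": [0, 0, 0], "angular": [0, 0, 0], "gripper": 0}, {"translation": [0, 0, 0], "angular": [0, 0, 0], "gripper": 0}]}}

```text
t: 36.72
tool_pos: [0.6018, -0.0172, 0.0878]
tool_rot: [1.986, 2.432, 0.002]
contact_force: [0.2, -1.0, -3.3]
opening: 0.0204
grip_force: 49.4
```

Run:
```python
from plan import *
go((.6027,-.0182,.068,101.54))
```

```text
t 36.73 p [ 0.6018 -0.0172  0.0878] yaw 101.54 tilt [ 0.0022 -0.0003] open 0.0204 q6 -0.35 F [ 0.2 -1.  -3.3]
turn wz -0.00  shift [-0.03  0.02  0.5 ]  rows>=1
```

Call:
{"fn": "drive_tool", "kwargs": {"steps": [{"translation": [-0.03, 0.03, 0.25], "angular": [0, 0, 0], "gripper": 0}, {"translation": [0, 0, 0.15], "angular": [0, 0, 0], "gripper": 0}, {"translation": [0, 0, 0], "angular": [0, 0, 0], "gripper": 0}, {"translation": [0, 0, 0], "angular": [0, 0, 0], "gripper": 0}, {"translation": [0, 0, 0], "angular": [0, 0, 0], "gripper": 0}]}}

```text
t: 37.35
tool_pos: [0.6026, -0.018, 0.0708]
tool_rot: [1.986, 2.433, 0.001]
contact_force: [-0.5, -0.6, -2.9]
opening: 0.0205
grip_force: 49.3
```

Run:
```python
from plan import *
go((.6027,-.0182,.068,101.54))
```

```text
t 37.35 p [ 0.6026 -0.018   0.0708] yaw 101.55 tilt [ 0.0006 -0.0001] open 0.0205 q6 -0.35 F [-0.5 -0.6 -2.9]
turn wz 0.00  shift [-0.01  0.    0.07]  rows>=1
```

Call:
{"fn": "drive_tool", "kwargs": {"steps": [{"translation": [0, 0, 0.04], "angular": [0, 0, 0], "gripper": 0}, {"translation": [0, 0, 0], "angular": [0, 0, 0], "gripper": 0}, {"translation": [0, 0, 0], "angular": [0, 0, 0], "gripper": 0}]}}

```text
t: 37.72
tool_pos: [0.6024, -0.0179, 0.0689]
tool_rot: [1.987, 2.434, -0.0]
contact_force: [-0.3, -0.8, -3.0]
opening: 0.0206
grip_force: 49.3
```

Call:
{"fn": "drive_tool", "kwargs": {"steps": [{"translation": [0, 0, 0.03], "angular": [0, 0, 0], "gripper": 0}, {"translation": [0, 0, 0], "angular": [0, 0, 0], "gripper": 0}, {"translation": [0, 0, 0], "angular": [0, 0, 0], "gripper": 0}]}}

```text
t: 38.1
tool_pos: [0.6025, -0.018, 0.0678]
tool_rot: [1.987, 2.433, 0.0]
contact_force: [0.1, -0.4, -2.9]
opening: 0.0202
grip_force: 49.4
```

Call:
{"fn": "drive_tool", "kwargs": {"steps": [{"translation": [0, 0, 0.025], "angular": [0, 0, 0], "gripper": 0}, {"translation": [0, 0, 0], "angular": [0, 0, 0], "gripper": 0}, {"translation": [0, 0, 0], "angular": [0, 0, 0], "gripper": 0}]}}

```text
t: 38.48
tool_pos: [0.6027, -0.018, 0.0677]
tool_rot: [1.986, 2.433, 0.0]
contact_force: [-3.1, 0.8, 4.9]
opening: 0.0206
grip_force: 50.1
```

Contact. I'll release, rise straight up, then move aside.

Call:
{"fn": "drive_tool", "kwargs": {"steps": [{"translation": [0, 0, -0.01], "angular": [0, 0, 0], "gripper": 0.3}, {"translation": [0, 0, 0], "angular": [0, 0, 0], "gripper": 0.6}, {"translation": [0, 0, 0], "angular": [0, 0, 0], "gripper": 0.6}, {"translation": [0, 0, 0], "angular": [0, 0, 0], "gripper": 0.6}, {"translation": [0, 0, -0.5], "angular": [0, 0, 0], "gripper": 0.6}, {"translation": [0, 0, -0.9], "angular": [0, 0, 0], "gripper": 0.6}, {"translation": [0, 0, -0.9], "angular": [0, 0, 0], "gripper": 0.6}, {"translation": [0, 0, -0.9], "angular": [0, 0, 0], "gripper": 0.6}]}}

```text
t: 39.48
tool_pos: [0.6027, -0.018, 0.1982]
tool_rot: [1.985, 2.432, 0.002]
contact_force: [0.2, 0.1, 0.1]
opening: 0.0513
grip_force: 0.0
```

Call:
{"fn": "drive_tool", "kwargs": {"steps": [{"translation": [-0.8, -0.4, 0], "angular": [0, 0, 0], "gripper": 0.6}, {"translation": [-0.9, -0.5, 0], "angular": [0, 0, 0], "gripper": 0.6}, {"translation": [-0.9, -0.5, 0], "angular": [0, 0, 0], "gripper": 0.6}, {"translation": [-0.9, -0.5, 0], "angular": [0, 0, 0], "gripper": 0.6}, {"translation": [-0.9, -0.5, 0], "angular": [0, 0, 0], "gripper": 0.6}, {"translation": [-0.9, -0.5, 0], "angular": [0, 0, 0], "gripper": 0.6}, {"translation": [-0.8, -0.4, 0], "angular": [0, 0, 0], "gripper": 0.6}, {"translation": [0, 0, 0], "angular": [0, 0, 0], "gripper": 0.6}]}}

```text
t: 40.48
tool_pos: [0.5215, -0.2857, 0.1969]
tool_rot: [1.989, 2.429, -0.0]
contact_force: [-0.3, 0.1, -0.3]
opening: 0.0514
grip_force: 0.0
```

Run:
```python
from plan import *
from h import *
go()
T,S=cam("top"),cam("side")
L=np.array([603.5,-19.3]); a=np.radians(11.54); x=np.array([np.cos(a),np.sin(a)]);y=np.array([-x[1],x[0]])
for c,X,r in(("orange",[.603,-.018,.098],14),("blue",[.603,-.018,.063],16),("yellow",[.5845,.075,.033],16),("green",[.623,-.113,.033],16)):
  for d in(T,S):
    f=topface(d,c,proj(d,X),r=r)
    if f: v=f["c"]*1000-L; print(c,(v@x).round(1),(v@y).round(1),f["z"].round(4),f["wh"],f["a"])
h=lambda i:cv2.resize(i[:,:,::-1],(400,300),interpolation=2)
cv2.imwrite("pics/fin.png",np.vstack([np.hstack([h(T["color"]),h(S["color"])]),np.hstack([h(T["color"][120:255,230:410]),h(S["color"][120:255,200:380])])]))
```

```text
t 40.48 p [ 0.5215 -0.2857  0.1969] yaw 101.36 tilt [ 0.0016 -0.0015] open 0.0514 q6 -0.82 F [-0.3  0.1 -0.3]
orange -1.5 4.2 0.0964 [14.3 20.7] 82.9
orange -4.6 7.2 0.0929 [18.2 14.6] 32.5
blue -6.9 5.7 0.0623 [34.3 27.8] 63.7
blue -6.2 8.8 0.063 [34.2 32.8] 46.3
yellow -0.7 94.6 0.0333 [35.4 36. ] 13.5
yellow -2.3 96.6 0.0342 [38.4 37.4] 12.2
green 0.1 -94.6 0.0331 [32.4 34.3] 10.5
green -1.7 -95.3 0.0338 [29.4 39.8] 10.8
```

View pics/fin.png

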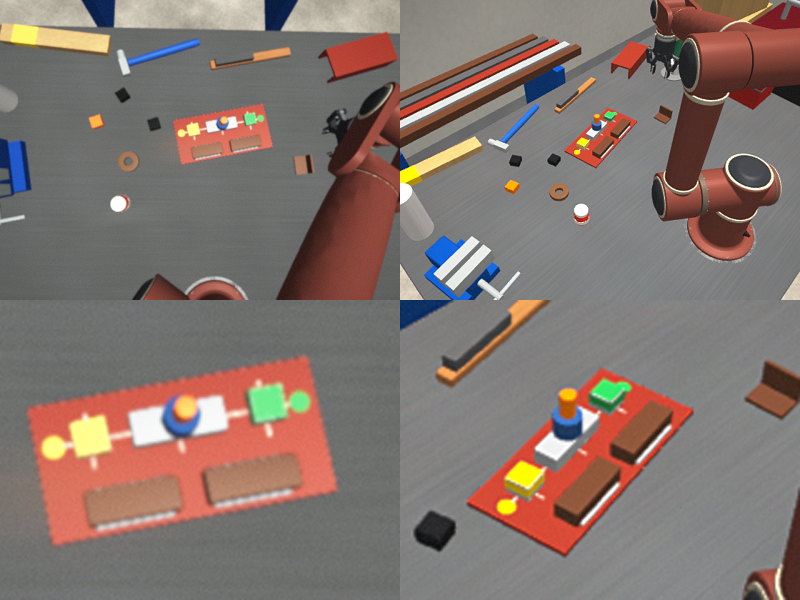

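The final picture shows the weight upright on the middle of the bar and both blocks square on their ticks, each at its own dot. The jar, flange and angle have not moved. I'm handing it in.

```bash
python3 -c "
from station import ctrl
print(ctrl.finish_job())"
```

```text
the job is handed in; nothing more can be done
None
```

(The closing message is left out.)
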